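# Hang heat-sink carriers on the flow rail and signal the batch ready

### The job

Hang every heat-sink carrier on the flow rail, hooking it on through the gap in the keeper strip and sliding it along until it hangs between the two marker posts of its bay: short carriers over the raised deck, long carriers over the low deck. When all of them hang there, press the pedal in front of the rail right down to its stop to signal that the batch is ready, and let it come back up. Leave the bin, the bottle and the capacitor where they are.

Things in the scene. Friction and masses are not known exactly. Their poses are not given: they have to be found in the camera images.
- rack: fixed stand with the flow rail: polished steel rod 12 mm thick, its centre 215 mm high, along the stand's y between end posts (inner faces y +-335 mm, 255 mm high). Origin on the table below the rod's middle, x away from the robot. A carrier hangs with its hook's open side (+x) to the stand's +x, its origin under the rod
- rail_gap (a point): top of the rod at the middle of the gap in the keeper strip, 221 mm high. The keeper (12 mm wide, 238 to 246 mm high, right above the rod) leaves y -75 to +75 mm of the stand open: a hook goes over the rod only there, then slides beneath the keeper, its stem and grip tab passing on the robot's side of it
- deck_low: bay for long carriers: fixed grey deck under one half of the rail (left or right varies), 140 x 205 mm, 25 mm high. Origin: middle of its underside; y along the rail. Two aluminium marker posts with black caps, 252 mm high, stand at x +82, y +-100 mm: the bay lies between them, room for three carriers 65 mm apart
- deck_high: bay for short carriers, under the other half of the rail: like the low deck, with the same two marker posts, but a raised block 85 mm high (a long carrier cannot pass over it: its foot would hang at 61 mm)
- short1: short carrier (the other kind: 160 mm to the hook), upright aluminium C-hanger, 0.35 kg; may be absent. Origin: centre of foot's underside, z up, +x to the hook's open side. Foot 110 (x) x 50 (y) x 5 mm, on it a dark finned heat sink up to z 35. Stem 8 (x) x 24 (y) mm at x -45, up to z 160. Hook: 30-degree roof-shaped arm 6 mm thick, stem to x +22, underside z 110 at x 0; lip at x +22 down to z 80
- short2: short carrier (the other kind: 160 mm to the hook), upright aluminium C-hanger, 0.35 kg; may be absent. Origin: centre of foot's underside, z up, +x to the hook's open side. Foot 110 (x) x 50 (y) x 5 mm, on it a dark finned heat sink up to z 35. Stem 8 (x) x 24 (y) mm at x -45, up to z 160. Hook: 30-degree roof-shaped arm 6 mm thick, stem to x +22, underside z 110 at x 0; lip at x +22 down to z 80
- short3: short carrier (the other kind: 160 mm to the hook), upright aluminium C-hanger, 0.35 kg; may be absent. Origin: centre of foot's underside, z up, +x to the hook's open side. Foot 110 (x) x 50 (y) x 5 mm, on it a dark finned heat sink up to z 35. Stem 8 (x) x 24 (y) mm at x -45, up to z 160. Hook: 30-degree roof-shaped arm 6 mm thick, stem to x +22, underside z 110 at x 0; lip at x +22 down to z 80
- long1: long carrier (the other kind: 110 mm to the hook), upright aluminium C-hanger, 0.35 kg; may be absent. Origin: centre of foot's underside, z up, +x to the hook's open side. Foot 110 (x) x 50 (y) x 5 mm, on it a dark finned heat sink up to z 35. Stem 8 (x) x 24 (y) mm at x -45, up to z 210. Hook: 30-degree roof-shaped arm 6 mm thick, stem to x +22, underside z 160 at x 0; lip at x +22 down to z 130
- long2: long carrier (the other kind: 110 mm to the hook), upright aluminium C-hanger, 0.35 kg; may be absent. Origin: centre of foot's underside, z up, +x to the hook's open side. Foot 110 (x) x 50 (y) x 5 mm, on it a dark finned heat sink up to z 35. Stem 8 (x) x 24 (y) mm at x -45, up to z 210. Hook: 30-degree roof-shaped arm 6 mm thick, stem to x +22, underside z 160 at x 0; lip at x +22 down to z 130
- long3: long carrier (the other kind: 110 mm to the hook), upright aluminium C-hanger, 0.35 kg; may be absent. Origin: centre of foot's underside, z up, +x to the hook's open side. Foot 110 (x) x 50 (y) x 5 mm, on it a dark finned heat sink up to z 35. Stem 8 (x) x 24 (y) mm at x -45, up to z 210. Hook: 30-degree roof-shaped arm 6 mm thick, stem to x +22, underside z 160 at x 0; lip at x +22 down to z 130
- short1_hook (a point): the point of short1 that rests on top of the rail: middle of the hook arm's underside; it hangs about upright from there. Its axes are the carrier's. Above the arm the stem goes on as a grip tab, 8 mm thick along x, 24 mm wide along y, at x -45 mm from this point, up to 50 mm above it: grip it about 32 mm above
- short2_hook (a point): the point of short2 that rests on top of the rail: middle of the hook arm's underside; it hangs about upright from there. Its axes are the carrier's. Above the arm the stem goes on as a grip tab, 8 mm thick along x, 24 mm wide along y, at x -45 mm from this point, up to 50 mm above it: grip it about 32 mm above
- short3_hook (a point): the point of short3 that rests on top of the rail: middle of the hook arm's underside; it hangs about upright from there. Its axes are the carrier's. Above the arm the stem goes on as a grip tab, 8 mm thick along x, 24 mm wide along y, at x -45 mm from this point, up to 50 mm above it: grip it about 32 mm above
- long1_hook (a point): the point of long1 that rests on top of the rail: middle of the hook arm's underside; it hangs about upright from there. Its axes are the carrier's. Above the arm the stem goes on as a grip tab, 8 mm thick along x, 24 mm wide along y, at x -45 mm from this point, up to 50 mm above it: grip it about 32 mm above
- long2_hook (a point): the point of long2 that rests on top of the rail: middle of the hook arm's underside; it hangs about upright from there. Its axes are the carrier's. Above the arm the stem goes on as a grip tab, 8 mm thick along x, 24 mm wide along y, at x -45 mm from this point, up to 50 mm above it: grip it about 32 mm above
- long3_hook (a point): the point of long3 that rests on top of the rail: middle of the hook arm's underside; it hangs about upright from there. Its axes are the carrier's. Above the arm the stem goes on as a grip tab, 8 mm thick along x, 24 mm wide along y, at x -45 mm from this point, up to 50 mm above it: grip it about 32 mm above
- pedal (a joint): steel spring pedal on the table in front of the rail, hinged at its far (+x) end: 0 up (tilted 0.30 rad, robot end high), 0.26 rad fully down on its stop; springs back by itself. It takes 3 N at first and about 11 N at the stop, pressed at the pad point
- pedal_pad (a point): point on top of the pedal's black rubber pad, 100 mm from the hinge axis, 70 mm wide there; about 59 mm high when up, 34 mm at the stop
- blue_bin: bystander: blue plastic bin 110 x 90 x 60 mm, origin under its centre
- flux_bottle: bystander: white bottle 50 mm thick, 120 mm high, origin under its centre
- capacitor: bystander: black capacitor can 35 mm thick, 60 mm high, standing, origin under its centre
Things that resemble listed ones, but are neither listed nor needed, are in the scene too. Leave any purple look-alike of the long2 alone.

How it is judged:
On the way, in this order (a step that is already met when the one before it is completed fails the run):
1. every carrier hangs on the rail in its bay (y of short1_hook in the frame of deck_high between -0.085 and 0.085 m and x of short1_hook in the frame of rack between -0.015 and 0.015 m and z of short1_hook in the frame of rack between 0.213 and 0.229 m and angle between each of short1, short2, short3, long1, long2, long3's own z axis and vertical below 0.2 rad and y of short2_hook in the frame of deck_high between -0.085 and 0.085 m and x of short2_hook in the frame of rack between -0.015 and 0.015 m and z of short2_hook in the frame of rack between 0.213 and 0.229 m and y of short3_hook in the frame of deck_high between -0.085 and 0.085 m and x of short3_hook in the frame of rack between -0.015 and 0.015 m and z of short3_hook in the frame of rack between 0.213 and 0.229 m and y of long1_hook in the frame of deck_low between -0.085 and 0.085 m and x of long1_hook in the frame of rack between -0.015 and 0.015 m and z of long1_hook in the frame of rack between 0.213 and 0.229 m and y of long2_hook in the frame of deck_low between -0.085 and 0.085 m and x of long2_hook in the frame of rack between -0.015 and 0.015 m and z of long2_hook in the frame of rack between 0.213 and 0.229 m and y of long3_hook in the frame of deck_low between -0.085 and 0.085 m and x of long3_hook in the frame of rack between -0.015 and 0.015 m and z of long3_hook in the frame of rack between 0.213 and 0.229 m), for 0.2 s.
2. the pedal is pressed down to its stop (value of joint pedal above 0.235 rad), for 0.1 s.
At the end, for the whole second after the job is handed in: Every carrier hangs at rest on the rail (hook point within 15 mm of the rod line, 8 mm of its height, tilt under 0.2 rad), hook point within 85 mm of its bay's middle along the rail: short over the raised deck, long over the low one. The pedal is up again (under 0.03 rad) (all of step 1 and linear speed of each of short1, short2, short3, long1, long2, long3 below 0.03 m/s and value of joint pedal below 0.03 rad); the robot touches nothing.
It fails at once if the blue bin is pushed more than 30 mm (distance of blue_bin from where it was at the start of the episode above 0.03 m).
It fails at once if the flux bottle is pushed more than 30 mm (distance of flux_bottle from where it was at the start of the episode above 0.03 m).
It fails at once if the capacitor is pushed more than 30 mm (distance of capacitor from where it was at the start of the episode above 0.03 m).
Of short1, short2, short3, long1, long2, long3 only 4 to 6 are there at a start; the rules pass over those that are not, and their reading is None.
At some moment in a run one of short1, short2, short3, long1, long2, long3 may be knocked a few centimetres aside while the robot is not near it.
It also fails if it takes over 210 s, if anything falls off the work surface, if the arm or the gripper's body presses on something with over 40 N, if the wrist force passes 120 N, or if a joint passes its speed limit or range.

### The arm

A 7-joint arm with a two-finger parallel gripper is mounted at the origin on the work surface. World frame = base frame: x ahead of the robot, y to its left, z up, the work surface at z = 0. Lengths are in m, angles in rad, forces in N, time in s.
With the tool pointing down it reaches from about 0.4 to 0.9 m from the base axis. Payload 5.5 kg.
Tool frame: the origin (TCP) lies at the very end of the fingers, on their centre line; the grasp point (between the pads) lies hold_point_z behind it (hold_point_z is the distance from the TCP to the grasp point, in m); z points along the fingers, y is the line along which they close (so a half turn about z gives the same grasp; the last joint's range is limited). The gripper opens to 85 mm and grips with 20 to 120 N. Pads are 22 mm wide; open, the fingers measure 114 mm over their backs; the gripper's body (76 mm by 85 mm) begins 54 mm behind the grasp point. The pads swing forward as they close: fully open they stand 13 mm farther back than shut.
Start: joints at [-0.977, 0.501, -0.427, 1.55, 0.221, 1.138, -0.21], TCP at [0.211, 0.615, 0.231] pointing down, gripper open.
Joint ranges: [-2.88, 2.88], [-0.31, 2.03], [-1.54, 1.56], [0.2, 2.42], [-1.41, 4.55], [0.19, 2.02], [-2.57, 2.57]. Speed limits (rad/s): [2.57, 2.57, 3.14, 3.14, 3.14, 3.14, 3.14].

### API

Orientations are given as a 3x3 rotation matrix whose columns are the frame's x, y, z axes.
In Python, from bench import * gives the robot as it stands.
- The arm moves only by the tool drive_tool, never from a script. Its argument "increments" is a list of rows, each a list of 5 numbers: the opening, from 0 (shut) to 1 (fully open), then the shift along the tool's x, y, z in cm, then the turn about the tool's z in rad. A call has 1 to 5 rows; each row is the pose to reach, as a shift and turn from the pose commanded when the call began, along the tool's axes at that moment; what a row does not reach only later rows make up. A row lasts 1/10 s, in which the tool goes at most 50 mm and 8.59 degrees, less where a joint would pass 70% of its speed; a pose out of reach is approached as far as the arm can. A call with a gripper value outside its range is refused whole. The fingers move at their own pace and stop on an object; "grip_force" is the grip in N (left out, the last holds). Time passes only in rows, so rows that repeat a pose let the fingers close. It gives the time, the measured TCP pose, the force, the opening and the grip force at its end, in the units of the state.
- state(): the state, without advancing time (a new reading comes with each control period).
- camera(name): name is "side" or "top"; returns a dict with "image" (480x640x3 uint8, blue, green, red), "z_map" (480x640 float32, m along the optical axis (not along the pixel's ray), 0 where there is no reading), "fov_y" (degrees; the focal length in pixels is half the picture's height over the tangent of half this angle, whatever the lens; pixels are square), "cx", "cy" (the principal point, pixels), "extrinsics" (4x4, takes a point from world to camera coordinates). Camera axes: x right, y up, looking along -z (the intrinsics and any distortion apply to the point x, -y, -z); pixel columns grow to the right and rows downward; lengths in m; the calibration is good to about 2 mm. A picture is of the moment at which its call begins.
- hand_in(): hands the job in; it is judged then, once.
The state is a dict: "clock": time; "q": joint angles; "joint_vel": joint speeds; "joint_torque": joint torques, N m; "ee_pos": TCP position; "tcp_rot": TCP orientation; "wrist_force": force on the tool from outside, world axes, zero at the start; "torque": the same for the moment, N m; "opening": finger opening in m; "finger_force": force on a finger pad.
Only numpy, scipy, OpenCV 4.12 (cv2) and the standard library are available. Lean on these libraries where they do the work, as an engineer would, in place of code of your own. Each camera call takes 0.05 s, during which the arm holds its last target. There are 200 camera calls.

## Working session

There is one attempt and no reset: what is moved stays moved. The work goes in short steps, Python scripts to look and compute and a tool call to move; the robot and the scene stay as the last step left them, time stands still between calls to the robot, and variables do not carry over. Pictures are saved under pics/ and viewed, at most 14 in all, crops included, and the job is handed in when it is done.

Besides the shell and the picture viewer there is one more tool, called after "Call:" by a JSON object that holds its "fn" and its "kwargs", one argument or row to a line. drive_tool: Moves the arm, as the interface text tells. Its arguments: {"type":"object","properties":{"increments":{"type":"array","items":{"type":"array","items":{"type":"number"}}},"grip_force":{"type":"number"}},"required":["increments"]}

```bash
ls; mkdir -p pics; cat > h.py <<'E'
from bench import *
import numpy as np, cv2
def K(c):
    f=240/np.tan(np.radians(c["fov_y"])/2); return f,c["cx"],c["cy"]
def world(c):
    f,cx,cy=K(c); z=c["z_map"]; v,u=np.mgrid[:480,:640]
    P=np.stack([(u-cx)/f*z,-(v-cy)/f*z,-z,np.ones_like(z)],-1)
    W=P@np.linalg.inv(c["extrinsics"]).T
    W=W[...,:3]; W[z==0]=np.nan
    return W
E
python3 - <<'E'
from h import *
for n in ("top","side"):
    c=camera(n); cv2.imwrite(f"pics/{n}0.png",c["image"]); np.savez(f"{n}0.npz",**{k:v for k,v in c.items()})
    print(n,{k:v for k,v in c.items() if k not in("image","z_map")})
s=state(); print(s)
E
```

```text
pics
top {'fov_y': 48.403342577372115, 'cx': 326.75064985817227, 'cy': 238.37150441477246, 'extrinsics': array([[ 0.01487074, -0.99986796,  0.00655205, -0.02664468],
       [ 0.98713844,  0.01572394,  0.15909263, -0.5398429 ],
       [-0.15917465,  0.00410196,  0.98724192, -1.46247709],
       [ 0.        ,  0.        ,  0.        ,  1.        ]])}
side {'fov_y': 52.754619850812034, 'cx': 324.5671231864896, 'cy': 242.53192872052716, 'extrinsics': array([[-0.91684358, -0.39873213, -0.02026184,  0.45615872],
       [ 0.19289564, -0.48683505,  0.85192893, -0.23699444],
       [-0.34955561,  0.77717715,  0.52326528, -1.15367602],
       [ 0.        ,  0.        ,  0.        ,  1.        ]])}
{'clock': 0.1, 'q': array([-0.97680515,  0.50176895, -0.42682319,  1.55133596,  0.22079712,
        1.13829079, -0.21032715]), 'joint_vel': array([-0.00089879, -0.00233817, -0.00144801, -0.00259054,  0.00012466,
       -0.00081562, -0.00086668]), 'joint_torque': array([-1.02766088e-02, -5.70818639e+01, -5.83809346e+00, -2.81749284e+01,
        1.05229058e-02,  5.58474640e-03,  7.10756936e-06]), 'ee_pos': array([0.21093943, 0.61416709, 0.23035908]), 'tcp_rot': array([[-9.45795991e-01,  3.24760731e-01, -6.41133895e-04],
       [ 3.24761355e-01,  9.45794594e-01, -1.62751887e-03],
       [ 7.78267533e-05, -1.74751633e-03, -9.99998470e-01]]), 'wrist_force': array([-0.38089507,  0.48762245, -0.7664256 ]), 'torque': array([-0.00204253,  0.01238275, -0.04448355]), 'finger_force': 0.0, 'opening': 0.08495438789992901}
```

View pics/top0.png

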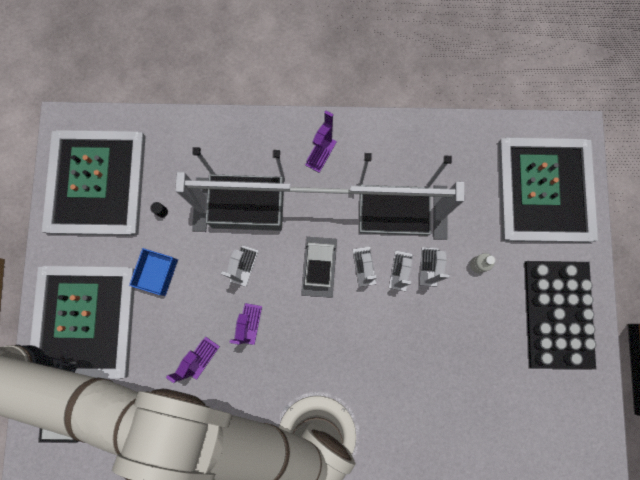

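View pics/side0.png

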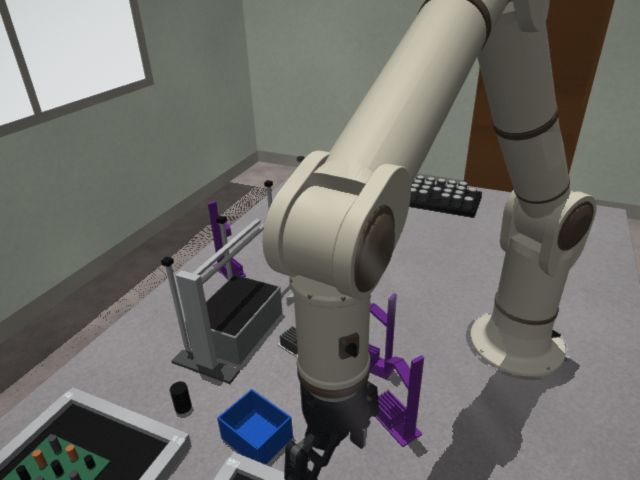

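The top view shows four aluminium carriers at about (240,265), (365,266), (402,270) and (435,265). The purple look-alikes are at (322,142), (247,325) and (193,360). The pedal is at (320,265), the bottle at (485,262), the bin at (154,272) and the capacitor at (159,210).

```bash
cat >> h.py <<'E'
def comps(W,img,zmin,zmax,xr,yr,minpx=6):
    with np.errstate(invalid='ignore'):
        m=(W[...,2]>zmin)&(W[...,2]<zmax)&(W[...,0]>xr[0])&(W[...,0]<xr[1])&(W[...,1]>yr[0])&(W[...,1]<yr[1])
    n,l,st,ce=cv2.connectedComponentsWithStats(m.astype(np.uint8),connectivity=8)
    out=[]
    for i in range(1,n):
        if st[i,4]>=minpx:
            p=W[l==i]; out.append((ce[i].round(1),st[i,4],p.mean(0).round(4),p.min(0).round(3),p.max(0).round(3),img[l==i].mean(0).astype(int)))
    return out
E
python3 - <<'E'
from h import *
c=np.load("top0.npz"); W=world(c); img=c["image"]
print("z table",np.nanmedian(W[300:330,300:500,2]))
for lab,z0,z1,xr,yr in [("tabs",.14,.23,(.35,.62),(-.5,.45)),("keeper",.236,.262,(.5,.95),(-.5,.5)),("rod",.2,.235,(.5,.95),(-.1,.2)),("low parts",.02,.14,(.3,.62),(-.5,.45)),("decks",.02,.1,(.55,.9),(-.5,.45))]:
    print(lab)
    for r in comps(W,img,z0,z1,xr,yr): print(*r)
crop=cv2.resize(img[140:300,200:460],None,fx=3,fy=3,interpolation=cv2.INTER_CUBIC); cv2.imwrite("pics/crop0.png",crop)
E
```

```text
z table -0.0012693884492080976
tabs
[186.2 197.5] 67 [0.6176 0.3455 0.187 ] [0.616 0.336 0.141] [0.62  0.357 0.228] [76 73 73]
[451.5 205.3] 102 [ 0.6083 -0.3378  0.1865] [ 0.604 -0.353  0.141] [ 0.619 -0.331  0.229] [73 70 70]
[232.9 264.4] 296 [0.4495 0.2223 0.1629] [0.414 0.202 0.14 ] [0.489 0.244 0.215] [161 157 157]
[440.2 265.6] 305 [ 0.4545 -0.3108  0.164 ] [ 0.42  -0.326  0.14 ] [ 0.495 -0.297  0.214] [153 148 148]
[370.8 277.1] 34 [ 0.4226 -0.1327  0.1572] [ 0.417 -0.144  0.144] [ 0.428 -0.121  0.164] [171 167 166]
[405.5 281.8] 38 [ 0.4119 -0.2222  0.1563] [ 0.407 -0.235  0.142] [ 0.417 -0.21   0.165] [162 158 157]
keeper
[195.7 150.9] 73 [0.7225 0.3124 0.2489] [0.713 0.303 0.236] [0.733 0.322 0.255] [59 56 57]
[275.7 153.6] 60 [0.7187 0.1127 0.2499] [0.71  0.104 0.241] [0.729 0.122 0.259] [57 55 56]
[367.2 156.4] 59 [ 0.7154 -0.1152  0.2498] [ 0.707 -0.125  0.24 ] [ 0.725 -0.107  0.257] [59 57 58]
[447.1 159.5] 69 [ 0.7106 -0.3142  0.2497] [ 0.702 -0.325  0.237] [ 0.721 -0.305  0.258] [55 53 54]
[222.3 184. ] 765 [0.6394 0.2425 0.2465] [0.616 0.078 0.236] [0.668 0.357 0.25
[... 2573 characters left out ...]
] [148 145 143]
[397.2 186.5] 31 [ 0.6989 -0.2206  0.0251] [ 0.695 -0.247  0.02 ] [ 0.701 -0.194  0.033] [148 145 144]
[424.5 187.4] 17 [ 0.6977 -0.3001  0.0243] [ 0.694 -0.314  0.02 ] [ 0.7   -0.284  0.031] [136 133 132]
[200.  202.1] 162 [0.6353 0.34   0.0601] [0.616 0.336 0.021] [0.667 0.357 0.1  ] [71 69 69]
[244.1 209. ] 2856 [0.6128 0.2119 0.082 ] [0.567 0.111 0.02 ] [0.673 0.318 0.097] [45 44 44]
[394.9 214. ] 2598 [ 0.6172 -0.2133  0.0263] [ 0.561 -0.316  0.02 ] [ 0.675 -0.11   0.039] [43 41 42]
[439.9 210.1] 140 [ 0.6228 -0.3353  0.0611] [ 0.603 -0.352  0.02 ] [ 0.653 -0.331  0.1  ] [72 69 69]
[163.  209.6] 33 [0.6158 0.4482 0.042 ] [0.606 0.446 0.022] [0.626 0.45  0.064] [18 16 17]
```

View pics/crop0.png

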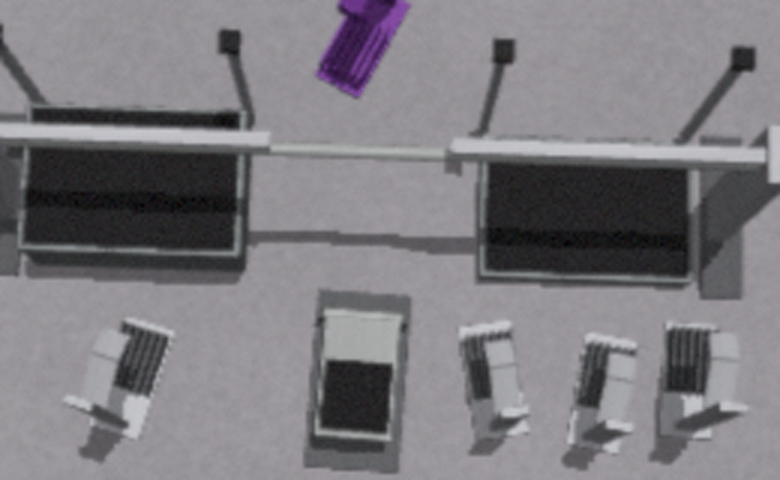

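Left is the raised deck and right is the low one. The tabs at (233,264) and (440,266) reach 0.21 m, so those are long carriers. The ones at (371,277) and (405,282) reach 0.16 m, so those are short. Next I fit their poses.

```bash
cat >> h.py <<'E'
def fit(W,zlo,xr,yr,L):
    """footprint of arm+tab (74 x 24) above zlo -> hook xy, yaw, tab xy"""
    with np.errstate(invalid='ignore'):
        m=(W[...,2]>zlo)&(W[...,2]<.25)&(W[...,0]>xr[0])&(W[...,0]<xr[1])&(W[...,1]>yr[0])&(W[...,1]<yr[1])
    n,l,st,_=cv2.connectedComponentsWithStats(m.astype(np.uint8))
    m=l==1+np.argmax(st[1:,4])
    p=W[m]; 
    (cx,cy),(a,b),ang=cv2.minAreaRect((p[:,:2]*1000).astype(np.float32))
    box=cv2.boxPoints(((cx,cy),(a,b),ang)); e=[box[1]-box[0],box[2]-box[1]]
    d=max(e,key=np.linalg.norm); d=d/np.linalg.norm(d); d=d if d[0]>0 else -d
    top=p[p[:,2]>p[:,2].max()-.008]
    c=np.array([cx,cy])/1000
    hook=c+d*.012; tab=hook-d*.045
    return dict(size=(round(max(a,b)),round(min(a,b))),yaw=round(float(np.arctan2(d[1],d[0])),3),hook=hook.round(4),tab=tab.round(4),tabtop=top.mean(0).round(4),ztop=p[:,2].max().round(4))
E
python3 - <<'E'
import bench; print([n for n in dir(bench) if n[0]!='_']); print(getattr(bench,'hold_point_z',None))
from h import *
c=np.load("top0.npz"); W=world(c)
for n,z,xr,yr in [("SA",.085,(.39,.55),(-.18,-.08)),("SB",.085,(.38,.55),(-.27,-.18)),("LR",.135,(.39,.55),(-.36,-.27)),("LL",.135,(.39,.55),(.15,.28))]: print(n,fit(W,z,xr,yr,0))
# rod line
v=np.arange(295,350); 
m=(abs(W[...,2]-.219)<.006)&(abs(W[...,1])<.065)&(abs(W[...,0]-.635)<.02); p=W[m]; k=np.polyfit(p[:,1],p[:,0],1); print("rod x=",k, m.sum(), p[:,2].max())
m=(abs(W[...,2]-.034)<.05)&(abs(W[...,1])<.03)&(abs(W[...,0]-.44)<.04)&(c["image"].mean(2)<60); p=W[m]; print("pad",p.mean(0),p.min(0),p.max(0))
E
grep -rn "hold_point" . 2>/dev/null | head -3
```

```text
['IKError', 'camera', 'hand_in', 'hold_point_z', 'state']
0.0187
SA {'size': (74, 24), 'yaw': 0.163, 'hook': array([ 0.467 , -0.1263]), 'tab': array([ 0.4226, -0.1336]), 'tabtop': array([ 0.4226, -0.1314,  0.1594]), 'ztop': np.float64(0.1643)}
SB {'size': (74, 25), 'yaw': -0.174, 'hook': array([ 0.4565, -0.2302]), 'tab': array([ 0.4121, -0.2225]), 'tabtop': array([ 0.4122, -0.2222,  0.1594]), 'ztop': np.float64(0.1647)}
LR {'size': (74, 25), 'yaw': -0.059, 'hook': array([ 0.4698, -0.3126]), 'tab': array([ 0.4249, -0.31  ]), 'tabtop': array([ 0.4252, -0.309 ,  0.2084]), 'ztop': np.float64(0.2137)}
LL {'size': (74, 26), 'yaw': -0.294, 'hook': array([0.4638, 0.2192]), 'tab': array([0.4208, 0.2322]), 'tabtop': array([0.4207, 0.2327, 0.2103]), 'ztop': np.float64(0.2148)}
rod x= [0.02050207 0.6352005 ] 230 0.2247414986254228
pad [0.44170997 0.00252358 0.05031358] [ 0.40011428 -0.02583686 -0.00050824] [0.47831396 0.0299214  0.07068782]
```

Call:
{"fn": "drive_tool", "kwargs": {
  "increments": [
    [0.35,0,0,-6,0.62],
    [0.35,0,0,-6,0.62],
    [0.35,0,0,-6,0.62],
    [0.35,0,0,-6,0.62],
    [0.35,0,0,-6,0.62]
  ],
  "grip_force": 50
}}

```text
clock: 0.6
ee_pos: [0.211, 0.6145, 0.291]
tcp_rot: [[-0.579, 0.815, 0.0], [0.815, 0.579, -0.001], [-0.001, -0.0, -1.0]]
wrist_force: [0.1, 0.7, 0.3]
opening: 0.0299
finger_force: 0.0
```

Call:
{"fn": "drive_tool", "kwargs": {
  "increments": [
    [0.35,0,0,-6,0.62],
    [0.35,0,0,-6,0.62],
    [0.35,0,0,-6,0.62],
    [0.35,0,0,-6,0.62],
    [0.35,0,0,-6,0.62]
  ]
}}

```text
clock: 1.1
ee_pos: [0.211, 0.6146, 0.3509]
tcp_rot: [[-0.001, 1.0, -0.0], [1.0, 0.001, -0.001], [-0.001, -0.0, -1.0]]
wrist_force: [-0.3, 0.9, 0.1]
opening: 0.0298
finger_force: 0.0
```

Call:
{"fn": "drive_tool", "kwargs": {
  "increments": [
    [0.35,0,24,0,0],
    [0.35,0,24,0,0],
    [0.35,0,24,0,0],
    [0.35,0,24,0,0],
    [0.35,0,24,0,0]
  ]
}}

```text
clock: 1.6
ee_pos: [0.4547, 0.6134, 0.3503]
tcp_rot: [[-0.004, 1.0, 0.0], [1.0, 0.004, -0.002], [-0.002, 0.0, -1.0]]
wrist_force: [-0.2, 1.1, 0.2]
opening: 0.0299
finger_force: 0.0
```

Call:
{"fn": "drive_tool", "kwargs": {
  "increments": [
    [0.35,-25,0,0,0],
    [0.35,-25,0,0,0],
    [0.35,-25,0,0,0],
    [0.35,-25,0,0,0],
    [0.35,-25,0,0,0]
  ]
}}

```text
clock: 2.1
ee_pos: [0.4508, 0.3625, 0.3505]
tcp_rot: [[-0.006, 1.0, -0.001], [1.0, 0.006, -0.001], [-0.001, -0.001, -1.0]]
wrist_force: [1.1, -0.3, -0.3]
opening: 0.0302
finger_force: 0.0
```

Call:
{"fn": "drive_tool", "kwargs": {
  "increments": [
    [0.35,-25,0,0,0],
    [0.35,-25,0,0,0],
    [0.35,-25,0,0,0],
    [0.35,-25,0,0,0],
    [0.35,-25,0,0,0]
  ]
}}

```text
clock: 2.6
ee_pos: [0.4505, 0.1127, 0.3511]
tcp_rot: [[-0.006, 1.0, -0.0], [1.0, 0.006, -0.0], [-0.0, -0.0, -1.0]]
wrist_force: [0.2, -0.2, 0.4]
opening: 0.0298
finger_force: 0.0
```

Call:
{"fn": "drive_tool", "kwargs": {
  "increments": [
    [0.35,-24.8,-2.8,0,-0.16],
    [0.35,-24.8,-2.8,0,-0.16],
    [0.35,-24.8,-2.8,0,-0.16],
    [0.35,-24.8,-2.8,0,-0.16],
    [0.35,-24.8,-2.8,0,-0.16]
  ]
}}

```text
clock: 3.1
ee_pos: [0.4229, -0.1296, 0.3513]
tcp_rot: [[-0.166, 0.986, 0.0], [0.986, 0.166, -0.0], [-0.0, 0.0, -1.0]]
wrist_force: [0.4, -0.9, -1.0]
opening: 0.0303
finger_force: 0.0
```

```bash
cat >> h.py <<'E'
def go(x,y,z,phi,s=None):
    """shift (cm) along tool axes and turn to bring TCP there with tool y at angle phi"""
    s=s or state(); R=s["tcp_rot"]; d=R.T@(np.array([x,y,z])-s["ee_pos"])*100
    f=np.arctan2(R[1,1],R[0,1]); return d.round(2), round(float((f-phi+np.pi)%(2*np.pi)-np.pi),3)
E
python3 - <<'E'
from h import *
c=camera("top"); W=world(c); cv2.imwrite("pics/top1.png",c["image"])
for n,z,xr,yr in [("SA",.085,(.37,.55),(-.19,-.06)),("SB",.085,(.36,.55),(-.29,-.18)),("LR",.135,(.37,.55),(-.38,-.27)),("LL",.135,(.37,.55),(.13,.30))]:
  try: print(n,fit(W,z,xr,yr,0))
  except Exception as e: print(n,e)
s=state(); print(s["ee_pos"],s["q"].round(2)); print(go(.4226,-.1336,.1233,.163))
E
```

```text
SA {'size': (36, 6), 'yaw': 0.174, 'hook': array([ 0.4841, -0.1138]), 'tab': array([ 0.4398, -0.1216]), 'tabtop': array([ 0.4681, -0.1161,  0.1159]), 'ztop': np.float64(0.1207)}
SB attempt to get argmax of an empty sequence
LR {'size': (74, 26), 'yaw': -0.07, 'hook': array([ 0.4699, -0.3133]), 'tab': array([ 0.425 , -0.3101]), 'tabtop': array([ 0.425 , -0.31  ,  0.2091]), 'ztop': np.float64(0.2137)}
LL {'size': (74, 25), 'yaw': -0.286, 'hook': array([0.4638, 0.2191]), 'tab': array([0.4206, 0.2318]), 'tabtop': array([0.4208, 0.2311, 0.2111]), 'ztop': np.float64(0.2162)}
[ 0.42103568 -0.13896597  0.35159483] [-0.09 -0.03  0.34  1.9   0.01  1.26  0.4 ]
(array([ 0.61,  0.25, 22.83]), -0.007)
```

View pics/top1.png

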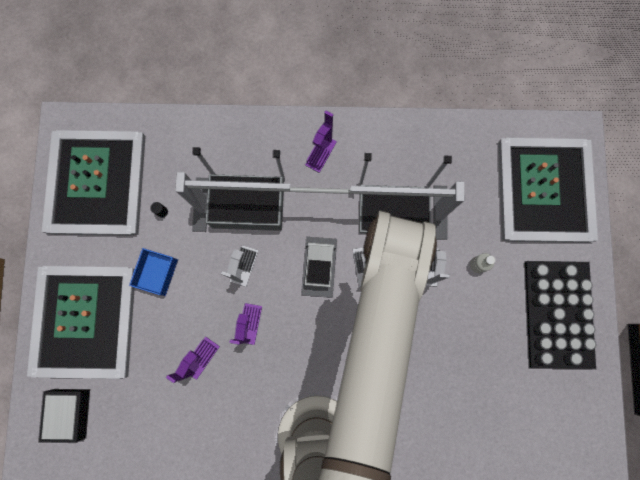

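The lower-left area is now clear of the arm and no other carrier is hidden there, so there are four: two short and two long. The next move descends onto the short one at (365,266).

Call:
{"fn": "drive_tool", "kwargs": {
  "increments": [
    [0.35,0,0,12,0],
    [0.35,0,0,12,0],
    [0.35,0,0,12,0],
    [0.35,0,0,12,0],
    [0.35,0,0,12,0]
  ]
}}

```text
clock: 3.65
ee_pos: [0.424, -0.1277, 0.2317]
tcp_rot: [[-0.162, 0.987, -0.0], [0.987, 0.162, -0.0], [-0.0, -0.0, -1.0]]
wrist_force: [0.7, 0.0, 0.5]
opening: 0.0298
finger_force: 0.0
```

```bash
python3 - <<'E'
from h import *
s=state(); print(s["ee_pos"]); print(go(.4226,-.1330,.1233,.163))
E
```

```text
[ 0.42401494 -0.12768287  0.23169933]
(array([-0.5 , -0.22, 10.84]), -0.0)
```

Call:
{"fn": "drive_tool", "kwargs": {
  "increments": [
    [0.35,-0.5,-0.2,2,0],
    [0.35,-0.5,-0.2,5,0],
    [0.35,-0.5,-0.2,8,0],
    [0.35,-0.5,-0.2,10.8,0],
    [0.35,-0.5,-0.2,10.8,0]
  ]
}}

```text
clock: 4.15
ee_pos: [0.4218, -0.1325, 0.1223]
tcp_rot: [[-0.161, 0.987, -0.003], [0.987, 0.161, 0.001], [0.001, -0.003, -1.0]]
wrist_force: [-0.9, 0.3, -0.4]
opening: 0.0302
finger_force: 0.0
```

Call:
{"fn": "drive_tool", "kwargs": {
  "increments": [
    [0,0,0,0,0],
    [0,0,0,0,0],
    [0,0,0,0,0],
    [0,0,0,0,0],
    [0,0,0,0,0]
  ]
}}

```text
clock: 4.65
ee_pos: [0.4234, -0.1331, 0.1246]
tcp_rot: [[-0.16, 0.987, 0.002], [0.987, 0.16, 0.0], [-0.0, 0.002, -1.0]]
wrist_force: [-1.9, 1.2, 6.9]
opening: 0.0073
finger_force: 53.2
```

Call:
{"fn": "drive_tool", "kwargs": {
  "increments": [
    [0,0,0,-3,0],
    [0,0,0,-7,0],
    [0,0,0,-11,0],
    [0,0,0,-15.7,0],
    [0,0,0,-15.7,0]
  ]
}}

```text
clock: 5.15
ee_pos: [0.4265, -0.1341, 0.2867]
tcp_rot: [[-0.159, 0.987, 0.012], [0.987, 0.159, -0.001], [-0.003, 0.012, -1.0]]
wrist_force: [0.4, -0.5, -2.2]
opening: 0.0071
finger_force: 51.4
```

```bash
python3 - <<'E'
from h import *
print(go(.46,.002,.2803,-.02))
E
```

```text
(array([12.91,  5.46,  0.66]), 0.18)
```

Call:
{"fn": "drive_tool", "kwargs": {
  "increments": [
    [0,4,1.7,0.5,0.06],
    [0,8,3.4,0.5,0.12],
    [0,12.9,5.5,0.5,0.18],
    [0,12.9,5.5,0.5,0.18],
    [0,12.9,5.5,0.5,0.18]
  ]
}}

```text
clock: 5.65
ee_pos: [0.4557, 0.0048, 0.2743]
tcp_rot: [[0.015, 1.0, -0.002], [1.0, -0.015, -0.0], [-0.0, -0.002, -1.0]]
wrist_force: [-0.5, -0.8, -3.1]
opening: 0.0073
finger_force: 51.4
```

```bash
python3 - <<'E'
from h import *
c=camera("side"); cv2.imwrite("pics/side1.png",c["image"])
print(state()["ee_pos"],go(.5905,.003,.2805,-.02))
E
```

```text
[0.45551668 0.00299267 0.27442682] (array([ 0.25, 13.49, -0.63]), 0.002)
```

View pics/side1.png

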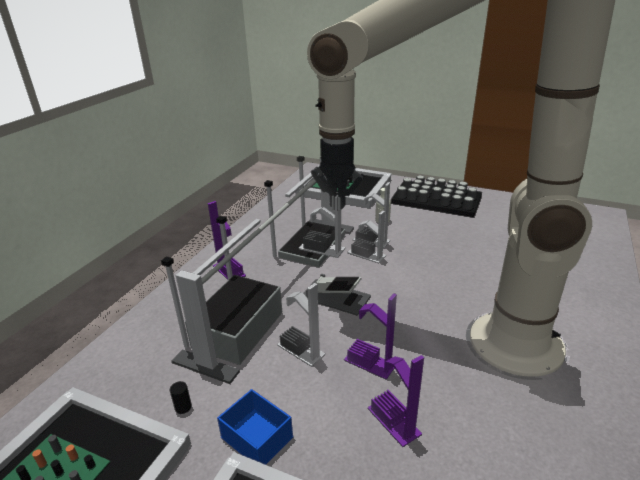

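The side view shows the carrier held upright in the gripper at about (325,230), in front of the rail. I now move it over the rod.

Call:
{"fn": "drive_tool", "kwargs": {
  "increments": [
    [0,0,0,-0.6,0],
    [0,0,4,-0.6,0],
    [0,0,8,-0.6,0],
    [0,0,11,-0.6,0],
    [0,0,13.5,-0.6,0]
  ]
}}

```text
clock: 6.2
ee_pos: [0.5928, -0.0018, 0.2815]
tcp_rot: [[0.023, 1.0, 0.0], [1.0, -0.023, -0.001], [-0.001, 0.0, -1.0]]
wrist_force: [0.6, 0.1, -3.5]
opening: 0.0073
finger_force: 51.5
```

Call:
{"fn": "drive_tool", "kwargs": {
  "increments": [
    [0,0,0,0,0],
    [0,0,0,1,0],
    [0,0,0,2,0],
    [0,0,0,3,0],
    [0,0,0,3,0]
  ]
}}

```text
clock: 6.7
ee_pos: [0.5891, 0.0004, 0.2491]
tcp_rot: [[0.02, 1.0, -0.004], [1.0, -0.02, -0.0], [-0.0, -0.004, -1.0]]
wrist_force: [-0.8, 1.0, -3.3]
opening: 0.0072
finger_force: 51.4
```

```bash
python3 - <<'E'
from h import *
s=state();print(s["ee_pos"],s["wrist_force"],go(.5905,.003,.238,-.02),go(.5905+.02*.2476,.2476,.238,-.02))
E
```

```text
[5.89076824e-01 3.76617303e-04 2.49137945e-01] [-0.77202507  1.00293837 -3.25412186] (array([0.27, 0.14, 1.11]), -0.0) (array([24.73,  0.15,  1.11]), -0.0)
```

Call:
{"fn": "drive_tool", "kwargs": {
  "increments": [
    [0,0,0.1,0.5,0],
    [0,0,0.1,1.1,0],
    [0,2.5,0.1,1.1,0],
    [0,5.5,0.1,1.1,0],
    [0,8.5,0.1,1.1,0]
  ]
}}

```text
clock: 7.2
ee_pos: [0.5941, 0.086, 0.2403]
tcp_rot: [[0.021, 1.0, 0.0], [1.0, -0.021, 0.0], [0.0, 0.0, -1.0]]
wrist_force: [0.8, 0.3, -3.6]
opening: 0.0069
finger_force: 51.5
```

Call:
{"fn": "drive_tool", "kwargs": {
  "increments": [
    [0,3.5,0,0,0],
    [0,7,0,0,0],
    [0,10.5,0,0,0],
    [0,14,0,0,0],
    [0,16.3,0,0,0]
  ]
}}

```text
clock: 7.7
ee_pos: [0.5965, 0.2524, 0.2401]
tcp_rot: [[0.017, 1.0, -0.0], [1.0, -0.017, 0.002], [0.002, -0.0, -1.0]]
wrist_force: [0.4, 0.2, -3.0]
opening: 0.0075
finger_force: 51.4
```

```bash
python3 - <<'E'
from h import *
s=state();print(s["ee_pos"],s["wrist_force"],go(.5905+.02*.2476,.2476,.235,-.02))
E
```

```text
[0.5965268  0.25242693 0.24013691] [ 0.44773309  0.17510963 -3.03138089] (array([-0.49, -0.1 ,  0.51]), 0.003)
```

Call:
{"fn": "drive_tool", "kwargs": {
  "increments": [
    [0,-0.3,-0.1,0.2,0],
    [0,-0.3,-0.1,0.4,0],
    [0,-0.3,-0.1,0.5,0],
    [0,-0.3,-0.1,0.5,0],
    [0,-0.3,-0.1,0.5,0]
  ]
}}

```text
clock: 8.2
ee_pos: [0.5962, 0.2461, 0.2367]
tcp_rot: [[0.02, 1.0, 0.001], [1.0, -0.02, 0.003], [0.003, 0.001, -1.0]]
wrist_force: [-4.1, 4.1, 3.9]
opening: 0.0072
finger_force: 52.5
```

Call:
{"fn": "drive_tool", "kwargs": {
  "increments": [
    [0.3,0,0,0,0],
    [0.3,0,0,0,0],
    [0.3,0,0,0,0],
    [0.3,0,0,0,0],
    [0.3,0,0,0,0]
  ]
}}

```text
clock: 8.7
ee_pos: [0.5963, 0.2449, 0.2352]
tcp_rot: [[0.021, 1.0, -0.0], [1.0, -0.021, -0.0], [-0.0, -0.0, -1.0]]
wrist_force: [0.0, -0.4, 0.4]
opening: 0.0254
finger_force: 0.0
```

Call:
{"fn": "drive_tool", "kwargs": {
  "increments": [
    [0.3,0,0,-2,0],
    [0.3,0,0,-4,0],
    [0.3,0,0,-7,0],
    [0.3,0,0,-10,0],
    [0.3,0,0,-12,0]
  ]
}}

```text
clock: 9.2
ee_pos: [0.5968, 0.2455, 0.3578]
tcp_rot: [[0.02, 1.0, 0.002], [1.0, -0.02, 0.001], [0.001, 0.002, -1.0]]
wrist_force: [-0.2, 0.6, -0.1]
opening: 0.0251
finger_force: 0.0
```

```bash
cat >> h.py <<'E'
def pose(short,xr,yr):
    c=camera("top"); return fit(world(c),.085 if short else .135,xr,yr,0)
E
python3 - <<'E'
from h import *
c=camera("side"); cv2.imwrite("pics/side2.png",cv2.resize(c["image"][140:400,150:420],None,fx=2.2,fy=2.2))
s=state();print(s["ee_pos"],s["wrist_force"])
print(go(.46,.20,.36,-.02))
E
```

```text
[0.59805997 0.2459396  0.36116557] [0.99218008 0.27297513 3.53771165]
(array([-4.870e+00, -1.371e+01,  1.000e-02]), -0.0)
```

View pics/side2.png

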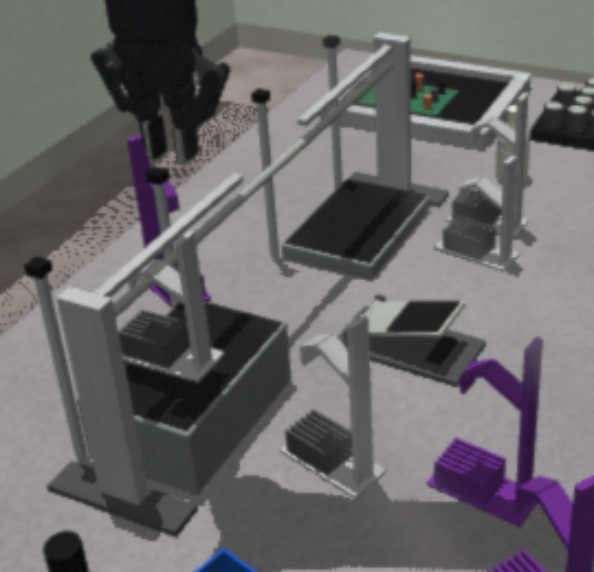

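The crop shows the first short carrier at (165,310) hanging upright over the raised deck. The next one is the short carrier on the right.

Call:
{"fn": "drive_tool", "kwargs": {
  "increments": [
    [0.35,-4,-4,0,0],
    [0.35,-8,-8,0,0],
    [0.35,-12,-12,0,0],
    [0.35,-16,-16,0,0],
    [0.35,-16,-16,0,0]
  ]
}}

```text
clock: 9.75
ee_pos: [0.4304, 0.0856, 0.355]
tcp_rot: [[0.023, 1.0, -0.001], [1.0, -0.023, -0.0], [-0.0, -0.001, -1.0]]
wrist_force: [0.4, -0.3, -0.0]
opening: 0.0299
finger_force: 0.0
```

```bash
python3 - <<'E'
from h import *
c=camera("top"); W=world(c)
print(fit(W,.085,(.35,.56),(-.27,-.1),0)); print(fit(W,.135,(.35,.56),(-.38,-.275),0)); print(fit(W,.215,(.54,.68),(.14,.34),0))
print(state()["ee_pos"],go(.4121,-.2222,.25,-.174))
E
```

```text
{'size': (73, 25), 'yaw': -0.182, 'hook': array([ 0.4562, -0.2306]), 'tab': array([ 0.4119, -0.2224]), 'tabtop': array([ 0.4127, -0.2214,  0.1582]), 'ztop': np.float64(0.1621)}
{'size': (74, 26), 'yaw': -0.079, 'hook': array([ 0.4701, -0.3128]), 'tab': array([ 0.4252, -0.3093]), 'tabtop': array([ 0.4254, -0.3103,  0.2094]), 'ztop': np.float64(0.2139)}
{'size': (199, 49), 'yaw': 1.562, 'hook': array([0.64  , 0.2514]), 'tab': array([0.6396, 0.2064]), 'tabtop': array([0.6398, 0.2431, 0.2452]), 'ztop': np.float64(0.2499)}
[0.42885085 0.08336959 0.35525722] (array([-30.58,  -0.9 ,  10.55]), 0.149)
```

Call:
{"fn": "drive_tool", "kwargs": {
  "increments": [
    [0.35,-4,0,0,0.03],
    [0.35,-8,-0.2,0,0.08],
    [0.35,-13,-0.4,0,0.15],
    [0.35,-18,-0.6,0,0.15],
    [0.35,-22,-0.9,0,0.15]
  ]
}}

```text
clock: 10.3
ee_pos: [0.4192, -0.134, 0.3555]
tcp_rot: [[0.171, 0.985, 0.001], [0.985, -0.171, -0.001], [-0.0, 0.001, -1.0]]
wrist_force: [1.1, 0.9, 0.3]
opening: 0.0294
finger_force: 0.0
```

```bash
python3 - <<'E'
from h import *
print(state()["ee_pos"],go(.4121,-.2222,.25,-.175))
E
```

```text
[ 0.41917895 -0.13402467  0.35545416] (array([-8.81,  0.8 , 10.55]), 0.003)
```

Call:
{"fn": "drive_tool", "kwargs": {
  "increments": [
    [0.35,-4,0.4,0,0],
    [0.35,-8.8,0.8,0,0],
    [0.35,-8.8,0.8,4,0],
    [0.35,-8.8,0.8,8,0],
    [0.35,-8.8,0.8,10,0]
  ]
}}

```text
clock: 10.8
ee_pos: [0.4109, -0.2189, 0.2522]
tcp_rot: [[0.17, 0.985, -0.004], [0.985, -0.17, 0.001], [0.0, -0.004, -1.0]]
wrist_force: [0.5, 1.2, 0.4]
opening: 0.0301
finger_force: 0.0
```

Call:
{"fn": "drive_tool", "kwargs": {
  "increments": [
    [0.35,0,0,2,0],
    [0.35,0,0,3,0],
    [0.35,0,0,3,0],
    [0.35,0,0,3,0],
    [0.35,0,0,3,0]
  ]
}}

```text
clock: 11.3
ee_pos: [0.4135, -0.2196, 0.2264]
tcp_rot: [[0.169, 0.986, 0.002], [0.986, -0.169, -0.001], [-0.0, 0.002, -1.0]]
wrist_force: [1.2, 0.2, 0.2]
opening: 0.0301
finger_force: 0.0
```

```bash
python3 - <<'E'
from h import *
print(state()["ee_pos"],go(.4121,-.2222,.1238,-.175))
E
```

```text
[ 0.41347294 -0.21960965  0.2263597 ] (array([-0.28, -0.11, 10.26]), 0.005)
```

Call:
{"fn": "drive_tool", "kwargs": {
  "increments": [
    [0.35,-0.3,-0.1,3,0],
    [0.35,-0.3,-0.1,6,0],
    [0.35,-0.3,-0.1,9,0],
    [0.35,-0.3,-0.1,10.2,0],
    [0.35,-0.3,-0.1,10.2,0]
  ]
}}

```text
clock: 11.8
ee_pos: [0.4105, -0.2217, 0.1226]
tcp_rot: [[0.169, 0.986, -0.002], [0.986, -0.169, 0.001], [0.0, -0.002, -1.0]]
wrist_force: [0.3, 0.3, -0.3]
opening: 0.0302
finger_force: 0.0
```

Call:
{"fn": "drive_tool", "kwargs": {
  "increments": [
    [0,0,0,0,0],
    [0,0,0,0,0],
    [0,0,0,0,0],
    [0,0,0,0,0],
    [0,0,0,0,0]
  ]
}}

```text
clock: 12.3
ee_pos: [0.4125, -0.2226, 0.1248]
tcp_rot: [[0.169, 0.986, 0.003], [0.986, -0.169, -0.001], [-0.0, 0.003, -1.0]]
wrist_force: [-0.2, 0.5, 6.4]
opening: 0.0075
finger_force: 51.2
```

Call:
{"fn": "drive_tool", "kwargs": {
  "increments": [
    [0,0,0,-4,0],
    [0,0,0,-8,0],
    [0,0,0,-12,0],
    [0,0,0,-15.7,0],
    [0,0,0,-15.7,0]
  ]
}}

```text
clock: 12.8
ee_pos: [0.4136, -0.2235, 0.2851]
tcp_rot: [[0.169, 0.986, 0.009], [0.986, -0.169, -0.002], [-0.0, 0.009, -1.0]]
wrist_force: [1.8, -0.9, -3.0]
opening: 0.0073
finger_force: 50.0
```

```bash
python3 - <<'E'
from h import *
print(state()["ee_pos"],go(.46,.002,.281,-.02))
E
```

```text
[ 0.41362821 -0.2234729   0.28513103] (array([23.01,  0.75,  0.41]), -0.15)
```

Call:
{"fn": "drive_tool", "kwargs": {
  "increments": [
    [0,5,0.2,0,-0.05],
    [0,10,0.4,0,-0.1],
    [0,15,0.6,0,-0.15],
    [0,20,0.8,0,-0.15],
    [0,23,0.8,0,-0.15]
  ]
}}

```text
clock: 13.3
ee_pos: [0.4569, 0.0079, 0.2788]
tcp_rot: [[0.015, 1.0, -0.002], [1.0, -0.015, 0.001], [0.001, -0.002, -1.0]]
wrist_force: [0.4, -1.1, -3.8]
opening: 0.007
finger_force: 49.9
```

```bash
python3 - <<'E'
from h import *
print(state()["ee_pos"],go(.5905,.003,.281,-.02))
E
```

```text
[0.45690353 0.00786433 0.27884174] (array([-0.28, 13.37, -0.25]), 0.005)
```

Call:
{"fn": "drive_tool", "kwargs": {
  "increments": [
    [0,0,0,-0.2,0],
    [0,0,4,-0.2,0],
    [0,0,8,-0.2,0],
    [0,0,11,-0.2,0],
    [0,0,13.3,-0.2,0]
  ]
}}

```text
clock: 13.8
ee_pos: [0.5915, -0.0002, 0.2804]
tcp_rot: [[0.021, 1.0, -0.003], [1.0, -0.021, -0.001], [-0.001, -0.003, -1.0]]
wrist_force: [-0.1, -0.8, -3.5]
opening: 0.0076
finger_force: 50.0
```

Call:
{"fn": "drive_tool", "kwargs": {
  "increments": [
    [0,0,0,0,0],
    [0,0,0,1,0],
    [0,0,0,2,0],
    [0,0,0,3,0],
    [0,0,0,3,0]
  ]
}}

```text
clock: 14.3
ee_pos: [0.5886, 0.0008, 0.2499]
tcp_rot: [[0.02, 1.0, -0.004], [1.0, -0.02, 0.0], [-0.0, -0.004, -1.0]]
wrist_force: [-0.5, -0.1, -4.2]
opening: 0.0073
finger_force: 50.0
```

```bash
python3 - <<'E'
from h import *
s=state();print(s["ee_pos"],s["wrist_force"],go(.5905,.003,.2395,-.02),go(.5905+.02*.182,.182,.2395,-.02))
E
```

```text
[0.58862664 0.00076934 0.24994106] [-0.47366203 -0.12219768 -4.15506381] (array([0.23, 0.19, 1.04]), 0.0) (array([18.13,  0.19,  1.04]), 0.0)
```

Call:
{"fn": "drive_tool", "kwargs": {
  "increments": [
    [0,0,0.1,0.5,0],
    [0,0,0.1,1.1,0],
    [0,2.5,0.1,1.1,0],
    [0,5.5,0.1,1.1,0],
    [0,8.5,0.1,1.1,0]
  ]
}}

```text
clock: 14.8
ee_pos: [0.5938, 0.0862, 0.2414]
tcp_rot: [[0.021, 1.0, 0.001], [1.0, -0.021, 0.0], [0.0, 0.001, -1.0]]
wrist_force: [0.2, -0.2, -4.4]
opening: 0.0077
finger_force: 50.1
```

Call:
{"fn": "drive_tool", "kwargs": {
  "increments": [
    [0,3,0,0,0],
    [0,6,0,0,0],
    [0,9,0,0,0],
    [0,9.5,0,0,0],
    [0,9.5,0,0,0]
  ]
}}

```text
clock: 15.3
ee_pos: [0.5951, 0.1826, 0.241]
tcp_rot: [[0.017, 1.0, -0.0], [1.0, -0.017, 0.001], [0.001, -0.0, -1.0]]
wrist_force: [0.4, -1.8, -4.5]
opening: 0.0072
finger_force: 50.0
```

Call:
{"fn": "drive_tool", "kwargs": {
  "increments": [
    [0,0,0,0.2,0],
    [0,0,0,0.4,0],
    [0,0,0,0.5,0],
    [0,0,0,0.5,0],
    [0,0,0,0.5,0]
  ]
}}

```text
clock: 15.8
ee_pos: [0.5958, 0.1787, 0.2373]
tcp_rot: [[0.022, 1.0, 0.001], [1.0, -0.022, -0.001], [-0.001, 0.001, -1.0]]
wrist_force: [-3.8, -3.1, 4.5]
opening: 0.0078
finger_force: 51.6
```

Call:
{"fn": "drive_tool", "kwargs": {
  "increments": [
    [0.3,0,0,0,0],
    [0.3,0,0,0,0],
    [0.3,0,0,0,0],
    [0.3,0,0,0,0],
    [0.3,0,0,0,0]
  ]
}}

```text
clock: 16.3
ee_pos: [0.5955, 0.1808, 0.2362]
tcp_rot: [[0.02, 1.0, 0.0], [1.0, -0.02, 0.0], [0.0, 0.0, -1.0]]
wrist_force: [0.6, 0.7, 0.4]
opening: 0.026
finger_force: 0.0
```

Call:
{"fn": "drive_tool", "kwargs": {
  "increments": [
    [0.3,0,0,-2,0],
    [0.3,0,0,-4,0],
    [0.3,0,0,-7,0],
    [0.3,0,0,-10,0],
    [0.3,0,0,-12,0]
  ]
}}

```text
clock: 16.8
ee_pos: [0.5962, 0.1808, 0.3588]
tcp_rot: [[0.02, 1.0, 0.003], [1.0, -0.02, 0.001], [0.001, 0.003, -1.0]]
wrist_force: [0.8, -0.5, 0.0]
opening: 0.0254
finger_force: 0.0
```

Call:
{"fn": "drive_tool", "kwargs": {
  "increments": [
    [0.35,-4,-4,0,0],
    [0.35,-8,-8,0,0],
    [0.35,-12,-12,0,0],
    [0.35,-16,-15,0,0],
    [0.35,-20,-15,0,0]
  ]
}}

```text
clock: 17.3
ee_pos: [0.4405, -0.0098, 0.3563]
tcp_rot: [[0.016, 1.0, -0.0], [1.0, -0.016, 0.002], [0.002, -0.0, -1.0]]
wrist_force: [2.1, -0.1, 0.1]
opening: 0.0298
finger_force: 0.0
```

```bash
python3 - <<'E'
from h import *
c=camera("top"); W=world(c); cv2.imwrite("pics/top2.png",c["image"][120:400,100:520])
c=camera("side"); cv2.imwrite("pics/side3.png",c["image"][140:400,150:420])
print(fit(W,.135,(.35,.56),(-.40,-.22),0)); print(fit(W,.135,(.35,.56),(.14,.34),0))
print(state()["ee_pos"],go(.4252,-.3100,.30,-.07))
E
```

```text
{'size': (73, 26), 'yaw': -0.066, 'hook': array([ 0.4697, -0.313 ]), 'tab': array([ 0.4248, -0.31  ]), 'tabtop': array([ 0.4252, -0.3092,  0.2106]), 'ztop': np.float64(0.2164)}
{'size': (74, 25), 'yaw': -0.284, 'hook': array([0.4638, 0.2194]), 'tab': array([0.4206, 0.232 ]), 'tabtop': array([0.421 , 0.2326, 0.2099]), 'ztop': np.float64(0.2152)}
[ 0.44127849 -0.01671785  0.35712938] (array([-29.36,  -0.75,   5.71]), 0.041)
```

View pics/side3.png

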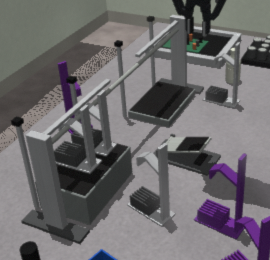

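Both short carriers hang over the raised deck, at about (70,150) and (100,135) in this crop. Next is the right-hand long carrier, with its tab at (0.425, -0.310).

Call:
{"fn": "drive_tool", "kwargs": {
  "increments": [
    [0.35,-5,-0.2,0,0.02],
    [0.35,-10,-0.3,0,0.04],
    [0.35,-15,-0.4,0,0.04],
    [0.35,-20,-0.6,0,0.04],
    [0.35,-23,-0.7,0,0.04]
  ]
}}

```text
clock: 17.9
ee_pos: [0.4307, -0.2438, 0.3568]
tcp_rot: [[0.064, 0.998, 0.001], [0.998, -0.064, -0.002], [-0.002, 0.001, -1.0]]
wrist_force: [0.0, 0.7, 0.5]
opening: 0.03
finger_force: 0.0
```

Call:
{"fn": "drive_tool", "kwargs": {
  "increments": [
    [0.35,-3,0,0,0],
    [0.35,-6,0,0,0],
    [0.35,-6,0,4,0],
    [0.35,-6,0,6,0],
    [0.35,-6,0,6,0]
  ]
}}

```text
clock: 18.4
ee_pos: [0.4265, -0.2985, 0.2935]
tcp_rot: [[0.06, 0.998, -0.005], [0.998, -0.06, 0.002], [0.002, -0.005, -1.0]]
wrist_force: [-0.5, 0.2, -0.1]
opening: 0.0298
finger_force: 0.0
```

```bash
python3 - <<'E'
from h import *
print(state()["ee_pos"],go(.425,-.3098,.1738,-.068))
E
```

```text
[ 0.4265418  -0.29849318  0.29346459] (array([-1.16, -0.02, 11.96]), 0.008)
```

Call:
{"fn": "drive_tool", "kwargs": {
  "increments": [
    [0.35,-1.1,0,2,0],
    [0.35,-1.1,0,4,0],
    [0.35,-1.1,0,5,0],
    [0.35,-1.1,0,5,0],
    [0.35,-1.1,0,5,0]
  ]
}}

```text
clock: 18.9
ee_pos: [0.4279, -0.3108, 0.2473]
tcp_rot: [[0.059, 0.998, 0.001], [0.998, -0.059, -0.001], [-0.0, 0.001, -1.0]]
wrist_force: [0.2, 0.3, 0.6]
opening: 0.0298
finger_force: 0.0
```

```bash
python3 - <<'E'
from h import *
print(state()["ee_pos"],go(.425,-.3098,.1738,-.068))
E
```

```text
[ 0.42794054 -0.31079092  0.24728319] (array([ 0.08, -0.31,  7.35]), 0.009)
```

Call:
{"fn": "drive_tool", "kwargs": {
  "increments": [
    [0.35,0.1,-0.3,2,0],
    [0.35,0.1,-0.3,5,0],
    [0.35,0.1,-0.3,7.3,0],
    [0.35,0.1,-0.3,7.3,0],
    [0.35,0.1,-0.3,7.3,0]
  ]
}}

```text
clock: 19.4
ee_pos: [0.4249, -0.31, 0.1744]
tcp_rot: [[0.06, 0.998, 0.001], [0.998, -0.06, -0.001], [-0.001, 0.001, -1.0]]
wrist_force: [-0.0, -0.9, 0.1]
opening: 0.03
finger_force: 0.0
```

Call:
{"fn": "drive_tool", "kwargs": {
  "increments": [
    [0,0,0,0,0],
    [0,0,0,0,0],
    [0,0,0,0,0],
    [0,0,0,0,0],
    [0,0,0,0,0]
  ]
}}

```text
clock: 19.9
ee_pos: [0.4256, -0.3104, 0.1751]
tcp_rot: [[0.06, 0.998, 0.003], [0.998, -0.06, -0.001], [-0.001, 0.003, -1.0]]
wrist_force: [0.4, 0.4, 6.8]
opening: 0.0075
finger_force: 50.2
```

Call:
{"fn": "drive_tool", "kwargs": {
  "increments": [
    [0,0,0,-3,0],
    [0,0,0,-6,0],
    [0,0,0,-9,0],
    [0,0,0,-11,0],
    [0,0,0,-11,0]
  ]
}}

```text
clock: 20.4
ee_pos: [0.4255, -0.3106, 0.286]
tcp_rot: [[0.06, 0.998, 0.005], [0.998, -0.06, -0.002], [-0.002, 0.005, -1.0]]
wrist_force: [0.1, -0.5, -4.5]
opening: 0.0074
finger_force: 49.5
```

```bash
python3 - <<'E'
from h import *
print(state()["ee_pos"],go(.46,.002,.284,-.02))
E
```

```text
[ 0.42548841 -0.31060131  0.28602114] (array([31.41,  1.57,  0.16]), -0.04)
```

Call:
{"fn": "drive_tool", "kwargs": {
  "increments": [
    [0,5,0.3,0,-0.02],
    [0,10,0.6,0,-0.04],
    [0,15,0.8,0,-0.04],
    [0,20,1,0,-0.04],
    [0,25,1.3,0,-0.04]
  ]
}}

```text
clock: 20.9
ee_pos: [0.4507, -0.0589, 0.2819]
tcp_rot: [[0.02, 1.0, -0.002], [1.0, -0.02, 0.001], [0.0, -0.002, -1.0]]
wrist_force: [2.0, 0.0, -3.7]
opening: 0.0075
finger_force: 49.5
```

Call:
{"fn": "drive_tool", "kwargs": {
  "increments": [
    [0,4,0.3,0,0],
    [0,6.3,0.3,0,0],
    [0,6.3,0.3,0,0],
    [0,6.3,0.3,0,0],
    [0,6.3,0.3,0,0]
  ]
}}

```text
clock: 21.4
ee_pos: [0.4558, 0.0006, 0.2824]
tcp_rot: [[0.022, 1.0, -0.002], [1.0, -0.022, -0.001], [-0.001, -0.002, -1.0]]
wrist_force: [-0.7, 0.7, -2.7]
opening: 0.0072
finger_force: 49.4
```

```bash
python3 - <<'E'
from h import *
print(state()["ee_pos"],go(.5905,.003,.282,-.02))
E
```

```text
[0.45575854 0.00060951 0.28244715] (array([ 0.53, 13.47,  0.02]), -0.002)
```

Call:
{"fn": "drive_tool", "kwargs": {
  "increments": [
    [0,0.2,4,0,0],
    [0,0.2,8,0,0],
    [0,0.2,11,0,0],
    [0,0.2,13.5,0,0],
    [0,0.2,13.5,0,0]
  ]
}}

```text
clock: 21.9
ee_pos: [0.5941, -0.0006, 0.2823]
tcp_rot: [[0.022, 1.0, 0.001], [1.0, -0.022, -0.002], [-0.002, 0.001, -1.0]]
wrist_force: [-0.5, -0.1, -3.3]
opening: 0.0076
finger_force: 49.7
```

Call:
{"fn": "drive_tool", "kwargs": {
  "increments": [
    [0,0,0,1,0],
    [0,0,0,2,0],
    [0,0,0,3,0],
    [0,0,0,3,0],
    [0,0,0,3,0]
  ]
}}

```text
clock: 22.4
ee_pos: [0.5909, 0.0012, 0.253]
tcp_rot: [[0.02, 1.0, -0.001], [1.0, -0.02, 0.0], [0.0, -0.001, -1.0]]
wrist_force: [-0.4, 0.2, -3.1]
opening: 0.0077
finger_force: 49.7
```

```bash
python3 - <<'E'
from h import *
s=state();print(s["ee_pos"],s["wrist_force"],go(.5905,.003,.2395,-.02),go(.5903-.02*.248,-.248,.2395,-.02))
E
```

```text
[0.59086057 0.00119977 0.25298516] [-0.35107793  0.22650017 -3.07928752] (array([ 0.18, -0.04,  1.35]), 0.0) (array([-24.93,  -0.05,   1.34]), 0.0)
```

Call:
{"fn": "drive_tool", "kwargs": {
  "increments": [
    [0,0,0,0.6,0],
    [0,0,0,1.3,0],
    [0,-2.5,0,1.3,0],
    [0,-5.5,0,1.3,0],
    [0,-8.5,0,1.3,0]
  ]
}}

```text
clock: 22.9
ee_pos: [0.5897, -0.0843, 0.2399]
tcp_rot: [[0.018, 1.0, -0.0], [1.0, -0.018, -0.0], [-0.0, -0.0, -1.0]]
wrist_force: [1.0, 0.3, -2.8]
opening: 0.0073
finger_force: 49.7
```

Call:
{"fn": "drive_tool", "kwargs": {
  "increments": [
    [0,-3.5,0,0,0],
    [0,-7,0,0,0],
    [0,-10.5,0,0,0],
    [0,-14,0,0,0],
    [0,-16.3,0,0,0]
  ]
}}

```text
clock: 23.4
ee_pos: [0.5856, -0.2504, 0.2401]
tcp_rot: [[0.023, 1.0, -0.0], [1.0, -0.023, -0.002], [-0.002, -0.0, -1.0]]
wrist_force: [-0.2, -0.2, -3.6]
opening: 0.0074
finger_force: 49.6
```

Call:
{"fn": "drive_tool", "kwargs": {
  "increments": [
    [0,0,0,0.2,0],
    [0,0,0,0.4,0],
    [0,0,0,0.5,0],
    [0,0,0,0.5,0],
    [0,0,0,0.5,0]
  ]
}}

```text
clock: 23.9
ee_pos: [0.5872, -0.248, 0.2371]
tcp_rot: [[0.02, 1.0, 0.003], [1.0, -0.02, -0.003], [-0.003, 0.003, -1.0]]
wrist_force: [-2.6, -4.5, 4.9]
opening: 0.0074
finger_force: 51.0
```

Call:
{"fn": "drive_tool", "kwargs": {
  "increments": [
    [0.3,0,0,0,0],
    [0.3,0,0,0,0],
    [0.3,0,0,0,0],
    [0.3,0,0,0,0],
    [0.3,0,0,0,0]
  ]
}}

```text
clock: 24.4
ee_pos: [0.5866, -0.2463, 0.2351]
tcp_rot: [[0.019, 1.0, -0.0], [1.0, -0.019, 0.0], [0.0, -0.0, -1.0]]
wrist_force: [0.7, 0.2, -0.3]
opening: 0.0255
finger_force: 0.0
```

Call:
{"fn": "drive_tool", "kwargs": {
  "increments": [
    [0.3,0,0,-2,0],
    [0.3,0,0,-4,0],
    [0.3,0,0,-7,0],
    [0.3,0,0,-10,0],
    [0.3,0,0,-12,0]
  ]
}}

```text
clock: 24.9
ee_pos: [0.587, -0.2472, 0.3576]
tcp_rot: [[0.02, 1.0, 0.002], [1.0, -0.02, -0.001], [-0.001, 0.002, -1.0]]
wrist_force: [-0.5, -0.4, 0.1]
opening: 0.0254
finger_force: 0.0
```

Call:
{"fn": "drive_tool", "kwargs": {
  "increments": [
    [0.35,4,-4,0,0],
    [0.35,8,-8,0,0],
    [0.35,12,-12,0,0],
    [0.35,16,-14,0,0],
    [0.35,20,-14,0,0]
  ]
}}

```text
clock: 25.4
ee_pos: [0.4481, -0.0464, 0.3556]
tcp_rot: [[0.023, 1.0, 0.001], [1.0, -0.023, 0.001], [0.001, 0.001, -1.0]]
wrist_force: [1.7, 1.3, 0.4]
opening: 0.0298
finger_force: 0.0
```

```bash
python3 - <<'E'
from h import *
c=camera("top"); W=world(c)
c=camera("side"); cv2.imwrite("pics/side4.png",c["image"][140:400,150:420])
print(fit(W,.135,(.35,.56),(.12,.34),0))
print(state()["ee_pos"],go(.4206,.232,.30,-.285))
E
```

```text
{'size': (74, 26), 'yaw': -0.296, 'hook': array([0.4636, 0.2189]), 'tab': array([0.4205, 0.232 ]), 'tabtop': array([0.4216, 0.2327, 0.2097]), 'ztop': np.float64(0.2153)}
[ 0.44974657 -0.03897512  0.35543309] (array([27.05, -3.17,  5.65]), 0.276)
```

View pics/side4.png

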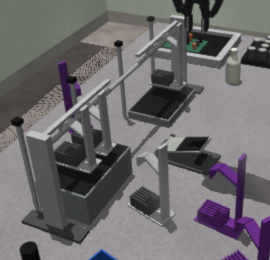

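The first long carrier hangs over the low deck, at about (165,70) in the crop. The last one is the long carrier with its tab at (0.4205, 0.232).

Call:
{"fn": "drive_tool", "kwargs": {
  "increments": [
    [0.35,5,-0.6,0,0.06],
    [0.35,10,-1.2,0,0.12],
    [0.35,15,-1.8,0,0.18],
    [0.35,20,-2.4,0,0.24],
    [0.35,24,-2.8,0,0.28]
  ]
}}

```text
clock: 26.0
ee_pos: [0.4271, 0.1969, 0.3554]
tcp_rot: [[0.296, 0.955, 0.0], [0.955, -0.296, 0.001], [0.001, -0.0, -1.0]]
wrist_force: [1.0, 0.8, 0.1]
opening: 0.0299
finger_force: 0.0
```

Call:
{"fn": "drive_tool", "kwargs": {
  "increments": [
    [0.35,0,0,2,0],
    [0.35,0,0,4,0],
    [0.35,0,0,5,0],
    [0.35,0,0,5,0],
    [0.35,0,0,5,0]
  ]
}}

```text
clock: 26.5
ee_pos: [0.4281, 0.194, 0.3058]
tcp_rot: [[0.296, 0.955, 0.0], [0.955, -0.296, 0.0], [0.0, 0.0, -1.0]]
wrist_force: [-0.3, 0.5, -1.0]
opening: 0.03
finger_force: 0.0
```

```bash
python3 - <<'E'
from h import *
print(state()["ee_pos"],go(.4206,.232,.255,-.29))
E
```

```text
[0.42810175 0.19400382 0.30580572] (array([ 3.4 , -1.84,  5.08]), -0.011)
```

Call:
{"fn": "drive_tool", "kwargs": {
  "increments": [
    [0.35,3.4,-1.8,0,0],
    [0.35,3.4,-1.8,3,0],
    [0.35,3.4,-1.8,5,0],
    [0.35,3.4,-1.8,5,0],
    [0.35,3.4,-1.8,5,0]
  ]
}}

```text
clock: 27.0
ee_pos: [0.4212, 0.2321, 0.2564]
tcp_rot: [[0.296, 0.955, 0.001], [0.955, -0.296, 0.001], [0.001, 0.001, -1.0]]
wrist_force: [0.3, 0.9, 1.7]
opening: 0.03
finger_force: 0.0
```

```bash
python3 - <<'E'
from h import *
print(state()["ee_pos"],go(.4206,.2322,.1738,-.29))
E
```

```text
[0.42117295 0.23212245 0.2564302 ] (array([-0.02, -0.06,  8.26]), -0.011)
```

Call:
{"fn": "drive_tool", "kwargs": {
  "increments": [
    [0.35,0,0,2,0],
    [0.35,0,0,5,0],
    [0.35,0,0,8.2,0],
    [0.35,0,0,8.2,0],
    [0.35,0,0,8.2,0]
  ]
}}

```text
clock: 27.5
ee_pos: [0.4214, 0.2324, 0.1748]
tcp_rot: [[0.296, 0.955, 0.001], [0.955, -0.296, 0.001], [0.001, 0.001, -1.0]]
wrist_force: [0.7, 0.5, 0.3]
opening: 0.0298
finger_force: 0.0
```

Call:
{"fn": "drive_tool", "kwargs": {
  "increments": [
    [0,0,0,0,0],
    [0,0,0,0,0],
    [0,0,0,0,0],
    [0,0,0,0,0],
    [0,0,0,0,0]
  ]
}}

```text
clock: 28.0
ee_pos: [0.4221, 0.2331, 0.1756]
tcp_rot: [[0.296, 0.955, 0.003], [0.955, -0.296, 0.003], [0.004, 0.003, -1.0]]
wrist_force: [-1.2, 0.1, 6.4]
opening: 0.0072
finger_force: 50.7
```

Call:
{"fn": "drive_tool", "kwargs": {
  "increments": [
    [0,0,0,-3,0],
    [0,0,0,-6,0],
    [0,0,0,-9,0],
    [0,0,0,-11,0],
    [0,0,0,-11,0]
  ]
}}

```text
clock: 28.5
ee_pos: [0.422, 0.2331, 0.2865]
tcp_rot: [[0.296, 0.955, 0.005], [0.955, -0.296, 0.004], [0.005, 0.004, -1.0]]
wrist_force: [0.5, 0.1, -4.5]
opening: 0.007
finger_force: 49.4
```

```bash
python3 - <<'E'
from h import *
print(state()["ee_pos"],go(.46,.002,.284,-.02))
E
```

```text
[0.42203811 0.23314566 0.28652925] (array([-20.96,  10.46,   0.18]), -0.28)
```

Call:
{"fn": "drive_tool", "kwargs": {
  "increments": [
    [0,-4,2,0,-0.06],
    [0,-8,4,0,-0.12],
    [0,-12,6,0,-0.18],
    [0,-16,8,0,-0.24],
    [0,-20,10,0,-0.28]
  ]
}}

```text
clock: 29.0
ee_pos: [0.4556, 0.0097, 0.2819]
tcp_rot: [[0.017, 1.0, -0.002], [1.0, -0.017, -0.0], [-0.0, -0.002, -1.0]]
wrist_force: [1.2, 0.8, -4.4]
opening: 0.0073
finger_force: 49.3
```

Call:
{"fn": "drive_tool", "kwargs": {
  "increments": [
    [0,-1,0,0,0],
    [0,-1,0,0,0],
    [0,-1,0,0,0],
    [0,-1,0,0,0],
    [0,-1,0,0,0]
  ]
}}

```text
clock: 29.5
ee_pos: [0.4564, 0.0031, 0.283]
tcp_rot: [[0.017, 1.0, -0.001], [1.0, -0.017, 0.0], [0.0, -0.001, -1.0]]
wrist_force: [-0.7, -0.2, -4.0]
opening: 0.0073
finger_force: 49.2
```

```bash
python3 - <<'E'
from h import *
print(state()["ee_pos"],go(.5905,.003,.282,-.02))
E
```

```text
[0.45644692 0.00312598 0.28296448] (array([ 0.22, 13.4 ,  0.09]), 0.003)
```

Call:
{"fn": "drive_tool", "kwargs": {
  "increments": [
    [0,0,4,0,0],
    [0,0,8,0,0],
    [0,0,11,0,0],
    [0,0,13.4,0,0],
    [0,0,13.4,0,0]
  ]
}}

```text
clock: 30.0
ee_pos: [0.5935, 0.0004, 0.2825]
tcp_rot: [[0.017, 1.0, 0.001], [1.0, -0.017, -0.001], [-0.001, 0.001, -1.0]]
wrist_force: [-0.2, -0.7, -4.0]
opening: 0.0076
finger_force: 49.6
```

Call:
{"fn": "drive_tool", "kwargs": {
  "increments": [
    [0,0,0,1,0],
    [0,0,0,2,0],
    [0,0,0,3,0],
    [0,0,0,3,0],
    [0,0,0,3,0]
  ]
}}

```text
clock: 30.5
ee_pos: [0.59, -0.0011, 0.253]
tcp_rot: [[0.02, 1.0, -0.001], [1.0, -0.02, 0.0], [0.0, -0.001, -1.0]]
wrist_force: [0.0, -0.5, -4.0]
opening: 0.0074
finger_force: 49.5
```

```bash
python3 - <<'E'
from h import *
s=state();print(s["ee_pos"],s["wrist_force"],go(.5905,.003,.2395,-.02),go(.5903-.02*.182,-.182,.2395,-.02))
E
```

```text
[ 0.5900431  -0.00107527  0.25295907] [ 0.00443217 -0.50502029 -3.97362265] (array([0.41, 0.04, 1.35]), 0.0) (array([-18.1 ,   0.02,   1.34]), 0.0)
```

Call:
{"fn": "drive_tool", "kwargs": {
  "increments": [
    [0,0,0,0.6,0],
    [0,0,0,1.3,0],
    [0,-2.5,0,1.3,0],
    [0,-5.5,0,1.3,0],
    [0,-8.5,0,1.3,0]
  ]
}}

```text
clock: 31.0
ee_pos: [0.5889, -0.0866, 0.2399]
tcp_rot: [[0.019, 1.0, -0.0], [1.0, -0.019, 0.0], [0.0, -0.0, -1.0]]
wrist_force: [0.7, 0.1, -3.8]
opening: 0.0074
finger_force: 49.4
```

Call:
{"fn": "drive_tool", "kwargs": {
  "increments": [
    [0,-3,0,0,0],
    [0,-6,0,0,0],
    [0,-8,0,0,0],
    [0,-9.4,0,0,0],
    [0,-9.4,0,0,0]
  ]
}}

```text
clock: 31.5
ee_pos: [0.5864, -0.183, 0.2401]
tcp_rot: [[0.024, 1.0, -0.0], [1.0, -0.024, -0.001], [-0.002, -0.0, -1.0]]
wrist_force: [0.6, 0.3, -3.8]
opening: 0.0072
finger_force: 49.4
```

Call:
{"fn": "drive_tool", "kwargs": {
  "increments": [
    [0,0,0,0.2,0],
    [0,0,0,0.4,0],
    [0,0,0,0.5,0],
    [0,0,0,0.5,0],
    [0,0,0,0.5,0]
  ]
}}

```text
clock: 32.0
ee_pos: [0.5884, -0.1786, 0.2374]
tcp_rot: [[0.017, 1.0, 0.003], [1.0, -0.017, 0.001], [0.001, 0.003, -1.0]]
wrist_force: [-3.1, -0.1, 7.0]
opening: 0.0073
finger_force: 51.2
```

Call:
{"fn": "drive_tool", "kwargs": {
  "increments": [
    [0.3,0,0,0,0],
    [0.3,0,0,0,0],
    [0.3,0,0,0,0],
    [0.3,0,0,0,0],
    [0.3,0,0,0,0]
  ]
}}

```text
clock: 32.5
ee_pos: [0.5871, -0.1799, 0.2351]
tcp_rot: [[0.02, 1.0, -0.0], [1.0, -0.02, 0.0], [0.0, -0.0, -1.0]]
wrist_force: [-0.4, 0.9, -0.4]
opening: 0.0253
finger_force: 0.0
```

Call:
{"fn": "drive_tool", "kwargs": {
  "increments": [
    [0.3,0,0,-2,0],
    [0.3,0,0,-4,0],
    [0.3,0,0,-7,0],
    [0.3,0,0,-10,0],
    [0.3,0,0,-12,0]
  ]
}}

```text
clock: 33.0
ee_pos: [0.5876, -0.1805, 0.3576]
tcp_rot: [[0.02, 1.0, 0.002], [1.0, -0.02, -0.001], [-0.0, 0.002, -1.0]]
wrist_force: [0.1, 0.6, -0.2]
opening: 0.0257
finger_force: 0.0
```

Call:
{"fn": "drive_tool", "kwargs": {
  "increments": [
    [0,3,-4,0,0],
    [0,6,-8,0,0],
    [0,9,-12,0,0],
    [0,12,-15,0,0],
    [0,16,-15,0,0]
  ]
}}

```text
clock: 33.5
ee_pos: [0.4369, -0.0179, 0.3557]
tcp_rot: [[0.023, 1.0, 0.0], [1.0, -0.023, 0.001], [0.001, -0.0, -1.0]]
wrist_force: [1.3, 1.2, 1.2]
opening: -0.0
finger_force: 0.0
```

```bash
python3 - <<'E'
from h import *
c=camera("side"); cv2.imwrite("pics/side5.png",cv2.resize(c["image"][140:400,150:420],None,fx=2.2,fy=2.2))
d=np.load("top0.npz"); W=world(d); img=d["image"]
m=np.zeros((480,640),bool); m[245:284,308:333]=1
# plate plane (pixels above 20 mm over fit region)
m&=(W[...,2]>.02); p=W[m]
for _ in range(5):
    A=np.c_[p[:,:2],np.ones(len(p))]; k=np.linalg.lstsq(A,p[:,2],rcond=None)[0]; r=abs(A@k-p[:,2]); p=p[r<max(.003,2*r.std())] if _<4 else p
print("plane",k,len(p),p.min(0),p.max(0), "tilt",np.arctan(np.hypot(k[0],k[1])),"yaw of downslope",np.arctan2(-k[1],-k[0]))
dark=m&(img.mean(2)<70); q=W[dark]; print("dark",q.mean(0),np.percentile(q,[2,98],axis=0)); print(cv2.minAreaRect((q[:,:2]*1000).astype(np.float32)))
print(state()["ee_pos"])
E
```

```text
plane [-0.35339537  0.01565106  0.21084435] 580 [ 0.41212638 -0.03387602  0.02378933] [0.52415445 0.03458963 0.06740008] tilt 0.3400043488057162 yaw of downslope -0.044258760893277564
dark [0.44475204 0.00322691 0.05396086] [[ 0.41501799 -0.02574437  0.0417326 ]
 [ 0.47529886  0.03198537  0.06593233]]
((445.197998046875, 3.2285423278808594), (60.6476936340332, 63.65143966674805), 86.6316146850586)
[ 0.43869413 -0.0090728   0.35565729]
```

View pics/side5.png

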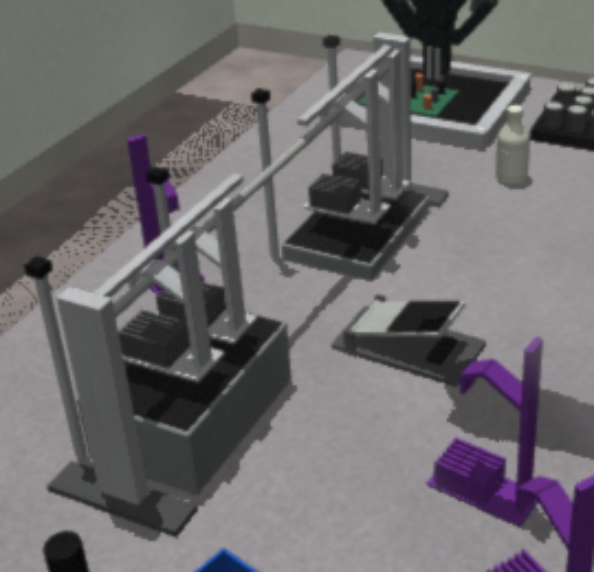

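All four carriers hang in this crop: two over the raised deck at (195,300) and (235,270), two over the low deck at (345,190) and (370,150). I check their numbers before touching the pedal.

```bash
cat >> h.py <<'E'
def hung():
    c=camera("top"); W=world(c)
    for r in comps(W,c["image"],.2,.285,(.57,.615),(-.33,.33),8): print(r[0],r[1],r[2],"hook in rack x",round(r[4][0]-.004+.045-.6352-.0205*r[2][1],4),"ztop",r[4][2])
E
python3 - <<'E'
from h import *
hung()
print(go(.440,.003,.10,-.02))
E
```

```text
[221.9 201.7] 130 [0.5963 0.243  0.239 ] hook in rack x 0.0148 ztop 0.277
[249.6 202.5] 125 [0.5952 0.1745 0.2397] hook in rack x 0.0172 ztop 0.277
[391.7 206. ] 150 [ 0.5932 -0.1775  0.2349] hook in rack x 0.0244 ztop 0.277
[420.2 206.7] 166 [ 0.5931 -0.2486  0.2333] hook in rack x 0.0259 ztop 0.277
(array([ 1.390e+00, -1.000e-02,  2.557e+01]), 0.008)
```

```bash
python3 - <<'E'
from h import *
c=camera("top"); W=world(c)
for r in comps(W,c["image"],.263,.285,(.56,.63),(-.33,.33),6): print(r[1],r[2],r[3],r[4],"hook rack x",round(r[2][0]+.045-.6352-.0205*r[2][1],4))
for r in comps(W,c["image"],.205,.225,(.56,.63),(-.33,.33),6): print("stem",r[1],r[2])
E
```

```text
36 [0.5949 0.2449 0.2704] [0.591 0.234 0.264] [0.599 0.257 0.277] hook rack x -0.0003
39 [0.5935 0.1754 0.2699] [0.589 0.165 0.264] [0.597 0.189 0.279] hook rack x -0.0003
41 [ 0.587  -0.1782  0.2696] [ 0.583 -0.191  0.264] [ 0.591 -0.167  0.278] hook rack x 0.0005
38 [ 0.5859 -0.2502  0.2691] [ 0.583 -0.262  0.263] [ 0.59  -0.238  0.274] hook rack x 0.0008
stem 98 [0.615  0.2435 0.2157]
stem 88 [0.6191 0.175  0.2163]
stem 16 [ 0.6291 -0.0649  0.2178]
stem 10 [ 0.629  -0.0985  0.2193]
stem 342 [ 0.6195 -0.2212  0.2173]
stem 19 [0.591  0.1744 0.2144]
stem 17 [ 0.5842 -0.1797  0.2133]
stem 16 [ 0.5831 -0.2476  0.2155]
```

Call:
{"fn": "drive_tool", "kwargs": {
  "increments": [
    [0,1.4,0,4,0],
    [0,1.4,0,9,0],
    [0,1.4,0,14,0],
    [0,1.4,0,19,0],
    [0,1.4,0,24,0]
  ]
}}

```text
clock: 34.15
ee_pos: [0.4412, -0.0046, 0.1138]
tcp_rot: [[0.022, 1.0, 0.002], [1.0, -0.022, -0.001], [-0.001, 0.002, -1.0]]
wrist_force: [1.0, 0.4, 0.3]
opening: 0.0002
finger_force: 0.0
```

```bash
python3 - <<'E'
from h import *
print(state()["ee_pos"],go(.440,.003,.072,-.02))
E
```

```text
[ 0.44118775 -0.00461349  0.1138083 ] (array([ 0.76, -0.14,  4.18]), -0.002)
```

Call:
{"fn": "drive_tool", "kwargs": {
  "increments": [
    [0,0.6,0,2,0],
    [0,0.6,0,4,0],
    [0,0.6,0,5,0],
    [0,0.6,0,6,0],
    [0,0.6,0,7,0]
  ]
}}

```text
clock: 34.65
ee_pos: [0.4411, 0.0022, 0.0454]
tcp_rot: [[0.021, 1.0, 0.0], [1.0, -0.021, -0.0], [-0.0, 0.0, -1.0]]
wrist_force: [-4.9, -0.9, 8.8]
opening: -0.0003
finger_force: 3.8
```

Call:
{"fn": "drive_tool", "kwargs": {
  "increments": [
    [0,0,0,0.4,0],
    [0,0,0,0.7,0],
    [0,0,0,0.7,0]
  ]
}}

```text
clock: 34.95
ee_pos: [0.44, 0.0023, 0.0386]
tcp_rot: [[0.021, 1.0, -0.001], [1.0, -0.021, 0.0], [0.0, -0.002, -1.0]]
wrist_force: [-4.2, 0.1, 9.8]
opening: 0.0002
finger_force: 4.6
```

Call:
{"fn": "drive_tool", "kwargs": {
  "increments": [
    [0,0,0,0.2,0],
    [0,0,0,0.4,0],
    [0,0,0,0.4,0]
  ]
}}

```text
clock: 35.25
ee_pos: [0.4395, 0.0023, 0.0348]
tcp_rot: [[0.021, 1.0, -0.002], [1.0, -0.021, 0.0], [0.0, -0.002, -1.0]]
wrist_force: [-5.6, -1.1, 10.9]
opening: -0.0002
finger_force: 5.4
```

Call:
{"fn": "drive_tool", "kwargs": {
  "increments": [
    [0,0,0,0.2,0],
    [0,0,0,0.2,0],
    [0,0,0,0.2,0]
  ]
}}

```text
clock: 35.55
ee_pos: [0.4393, 0.0023, 0.0333]
tcp_rot: [[0.021, 1.0, -0.003], [1.0, -0.021, 0.001], [0.001, -0.003, -1.0]]
wrist_force: [-7.9, -1.5, 17.7]
opening: -0.0003
finger_force: 8.6
```

Call:
{"fn": "drive_tool", "kwargs": {
  "increments": [
    [0,0,0,0.2,0],
    [0,0,0,0.2,0],
    [0,0,0,0.2,0]
  ]
}}

```text
clock: 35.85
ee_pos: [0.4393, 0.0024, 0.0326]
tcp_rot: [[0.021, 1.0, -0.003], [1.0, -0.021, 0.002], [0.002, -0.003, -1.0]]
wrist_force: [-13.3, -1.1, 37.5]
opening: -0.0002
finger_force: 18.6
```

```bash
python3 - <<'E'
from h import *
c=camera("side"); cv2.imwrite("pics/side6.png",cv2.resize(c["image"][250:340,280:400],None,fx=4,fy=4))
s=state(); print(s["ee_pos"],s["wrist_force"])
E
```

```text
[0.43930332 0.00233342 0.03257126] [-12.69709317  -0.89090801  37.66596759]
```

View pics/side6.png

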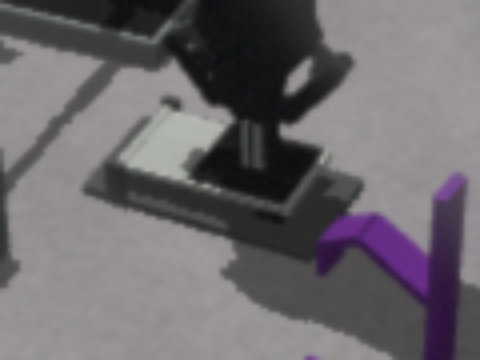

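The pedal lies flat on its stop under the fingertips at (250,150), and the force has risen hard to 37 N. Now I let it up.

Call:
{"fn": "drive_tool", "kwargs": {
  "increments": [
    [0,0,0,-1,0],
    [0,0,0,-3,0],
    [0,0,0,-6,0],
    [0,0,0,-10,0],
    [0,0,0,-14,0]
  ]
}}

```text
clock: 36.4
ee_pos: [0.4409, 0.0023, 0.1721]
tcp_rot: [[0.021, 1.0, 0.001], [1.0, -0.021, -0.0], [-0.0, 0.001, -1.0]]
wrist_force: [0.6, 0.8, 0.2]
opening: 0.0002
finger_force: 0.0
```

Call:
{"fn": "drive_tool", "kwargs": {
  "increments": [
    [0,0,0,-5,0],
    [0,0,0,-10,0],
    [0,0,0,-15,0],
    [0,0,0,-15,0],
    [0,0,0,-15,0]
  ]
}}

```text
clock: 36.9
ee_pos: [0.4419, 0.0027, 0.3222]
tcp_rot: [[0.02, 1.0, 0.005], [1.0, -0.02, 0.002], [0.002, 0.005, -1.0]]
wrist_force: [-1.2, 0.2, -1.3]
opening: -0.0002
finger_force: 0.0
```

```bash
python3 - <<'E'
from h import *
c=camera("side"); cv2.imwrite("pics/side7.png",cv2.resize(c["image"][130:400,150:430],None,fx=2,fy=2))
c=camera("top"); W=world(c)
for r in comps(W,c["image"],.263,.285,(.56,.63),(-.33,.33),6): print(r[1],r[2],"hook rack x",round(r[2][0]+.045-.6352-.0205*r[2][1],4))
s=state(); print(s["ee_pos"],s["wrist_force"])
E
```

```text
38 [0.5948 0.2444 0.2699] hook rack x -0.0004
38 [0.5934 0.1765 0.27  ] hook rack x -0.0004
38 [ 0.5873 -0.1792  0.27  ] hook rack x 0.0008
33 [ 0.5861 -0.25    0.27  ] hook rack x 0.001
[0.44010902 0.00261769 0.31964483] [-0.49751774  0.99037232 -0.60723509]
```

View pics/side7.png

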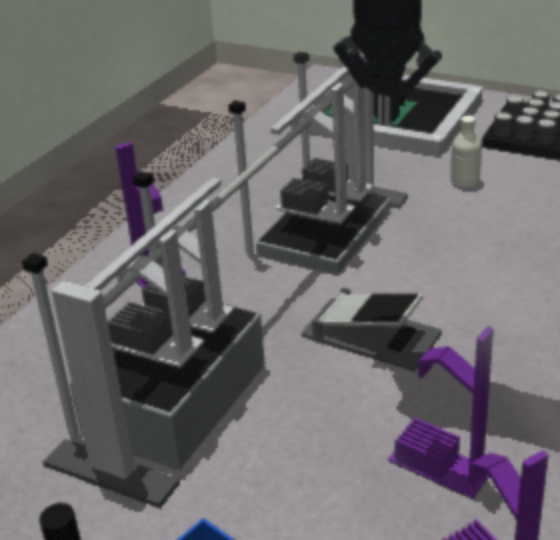

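The pedal is back up at (370,315). All four carriers hang in their bays, and the arm is clear.

```bash
python3 -c "
from bench import *
print(hand_in())"
```

```text
the job is handed in; nothing more can be done
None
```

All four carriers that were present (two short, two long) hang in their bays, the pedal was pressed to its stop and came back up, and the job is handed in; the hand-in returned no verdict.

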